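# Close the hinged doming die and hold the red punch ready over it

### The arm

A 6-joint arm with a two-finger parallel gripper is mounted at the origin on the work surface. World frame = base frame: x ahead of the robot, y to its left, z up, the work surface at z = 0. Lengths are in m, angles in degrees, forces in N, time in s.
With the tool pointing down it reaches from about 0.325 to 0.85 m from the base axis. Payload 15.5 kg.
Tool frame: the origin (TCP) lies midway between the tips of the shut fingers; the grasp point (between the pads) lies 19 mm behind it; y points along the fingers, x is the direction in which the jaws open and shut, and the axes are right-handed (so a half turn about y gives the same grasp; the last joint's range is limited). The gripper opens to 91 mm and grips with 3 to 60 N. Pads are 32 mm wide; open, the fingers measure 118 mm over their backs; the gripper's body (76 mm by 178 mm) begins 60 mm behind the grasp point.
Start: joints at [-78.409, 28.281, 77.091, -0, 74.628, -5.472], TCP at [0.183, -0.597, 0.214] pointing down, gripper open.
Joint ranges: [-166.48, 166.48], [-47.26, 123.95], [12.59, 153.08], [-70.14, 250.14], [6.76, 159.57], [-176.63, 176.63]. Speed limits (degrees/s): [108.29, 108.29, 147.25, 172.46, 172.46, 172.46].

### API

Orientations are given as a 3x3 rotation matrix whose columns are the frame's x, y, z axes.
In Python, from bench import ctrl gives the robot as it stands. The module is installed in compiled form; this text tells all that it offers. Calls block until the motion is done:
- ctrl.goto(position, orientation): joint-space move of the TCP to a pose.
- ctrl.move_l(position, vel=0.15, ori=None, contact_N=None): straight line of the TCP; ori=None keeps the orientation; vel is the mean speed in m/s. With contact_N (N) it stops when the force on the tool has changed by that much, and returns True; else False.
- ctrl.movej(angles): joint-space move.
- ctrl.command_gripper(opening): opening from 0.0 (shut) to 1.0 (fully open); the grip force is fixed at half the most; returns when the fingers have stopped.
- ctrl.sleep(seconds).
- ctrl.ik(position, orientation): joint angles nearest the present ones, or None.
- ctrl.read_camera(name): name is "scene" or "top" or "wrist"; returns the picture (480x640x3 uint8, blue, green, red); there is no depth.
- ctrl.camera_params(name): a dict with "fx", "fy", "cx", "cy" (pixels), "pose" (4x4, takes a point from camera to world coordinates); the wrist camera has in their place "T_tool_cam" (4x4, takes a point from camera to tool coordinates, whose origin is the TCP and whose axes are the tool frame's). Camera axes: x right, y up, looking along -z (the intrinsics and any distortion apply to the point x, -y, -z); pixel columns grow to the right and rows downward; lengths in m; the calibration is good to about 2 mm. A picture is of the moment at which its call begins: read the wrist's pose just before it. camera_params takes no time and is no camera call.
A pose or a line that the arm cannot do raises ctrl.MotionError and nothing moves.
- ctrl.sign_off(): hands the job in, once; it reports no verdict.
Readings, each from a call of its own:
- ctrl.current_t(): time.
- ctrl.current_q(): joint angles.
- ctrl.current_dq(): joint speeds.
- ctrl.current_effort(): joint torques, N m.
- ctrl.current_tool_pos(): TCP position.
- ctrl.current_eef_rot(): TCP orientation.
- ctrl.current_contact_force(): force on the tool from outside, world axes, zero at the start.
- ctrl.current_wrist_torque(): the same for the moment, N m.
- ctrl.current_grip_width(): opening from 0.0 (shut) to 1.0 (fully open).
Only numpy, scipy, OpenCV 4.12 (cv2) and the standard library are available. Lean on these libraries where they do the work, as an engineer would, in place of code of your own. Each camera call takes 0.05 s, during which the arm holds its last target.

### The job

The copper sheet already lies in the hinged die: first swing its open upper plate down until the two plates meet edge to edge. Then draw the punch with the red grip out of the slanted rack, turn it upright with its steel tip down, and hold it raised over the middle of the die's round hole, the tip a few centimetres above the plate; finish while still holding it there, still, in the gripper. Leave the blue and white punches in their sockets and the mallet alone.

Things in the scene. Friction and masses are not known exactly. Their poses are not given: they have to be found in the camera images.
- die_lid (a joint): Angle of the die's upper plate (bare aluminium, 120 x 100 x 14 mm, 31 mm hole through its middle): 0 closed flat on the lower plate, positive open; starts 0.8 to 1.25 rad open. The hinge is stiff: the plate stays where it is left and takes about 4 N at its free edge. Pushing its outer face down near the free edge closes it.
- die_hinge (a point): Middle of the hinge line, 30 mm above the bench, fixed on the lower plate. y is the hinge line (level), x points away from the die's middle, z up: the closed plate reaches 120 mm from here along -x; at angle q it points along (-cos q, 0, sin q) of this frame. Its inner face passes through the hinge line, its outer face lies 14 mm beyond.
- die_lid_edge (a point): The middle of the upper plate's free edge, on its outer (upper) face; it moves with the plate, 120 mm from the hinge. When closed it is 44 mm above the bench.
- die_hole (a point): Centre of the round hole (31 mm across) at the level of the closed die's top face, 44 mm above the bench; fixed on the lower plate (green, 120 x 100 x 30 mm), 60 mm from the hinge along the hinge frame's -x. z is up.
- red_punch_mid (a point): Middle of the red-gripped punch, a round rod 160 mm long; z runs along it from steel tip to grip end. Steel shaft 18 mm thick, tapered to 11 mm over the last 7 mm at the tip; red grip 24 mm thick, from 12 to 80 mm above this point. About 0.2 kg, centre of mass 20 mm below this point. Starts in one of the rack's sockets, 70 mm deep, leaning 0.70 rad from vertical, top away from the robot.
- red_punch_tip (a point): Centre of the steel tip end of the red punch, 80 mm from its middle along its own -z; the axes are those of the middle point.
- rack_socket (a point): Mouth centre of the middle socket of the fixed wooden rack, 87 mm above the bench. x is level, the way the punches lean; y runs along the row of three sockets, 75 mm apart (0 and +-75 mm); z is up. Sockets: 70 mm deep, 21 mm wide, axis (0.644, 0, 0.765) in this frame; the block is 50 mm thick across the slope, 215 mm long.
- blue_punch_mid (a point): Middle of the punch with the blue grip, same shape as the red one, in another socket. To be left alone.
- white_punch_mid (a point): Middle of the punch with the white grip, same shape, in another socket. To be left alone.
- mallet_head (a point): Centre of the wooden mallet's head (62 x 95 x 62 mm), which lies on the bench beyond the work; its 22 mm handle runs 200 mm from the head along the head's +x, 31 mm above the bench. To be left alone.
Not all that is in view belongs to the job. Leave any green look-alike of the part that bears red_punch_mid alone.

How it is judged (in metres and radians):
On the way, in this order (a step that is already met when the one before it is completed fails the run):
1. the die is closed, its plates edge to edge (value of joint die_lid below 0.05 rad), for 0.2 s.
2. the red punch is drawn clear of its socket (distance of red_punch_tip from where it was at the start of the episode above 0.075 m and height (world z) of red_punch_tip above 0.07 m and contact force between the fingers and red_punch above 1 N), for 0.1 s.
At the end, for the whole second after the job is handed in: Die closed within 0.05 rad; red punch held still by the fingers, steel tip down, upright within 0.17 rad, tip within 15 mm of the hole's axis and 10 to 85 mm above the closed die, not touching it; blue and white punches moved under 25 mm, mallet under 30 mm (value of joint die_lid below 0.05 rad and angle between red_punch_mid's own z axis and vertical below 0.17 rad and horizontal distance between red_punch_tip and die_hole below 0.015 m and z of red_punch_tip in the frame of die_hole between 0.01 and 0.085 m and contact force between the fingers and red_punch above 1 N and contact force between red_punch and die below 0.2 N and linear speed of red_punch below 0.03 m/s and angular speed of red_punch below 0.2 rad/s and distance of each of blue_punch_mid, white_punch_mid from where it was at the start of the episode below 0.025 m and distance of mallet_head from where it was at the start of the episode below 0.03 m); the arm keeps its last pose, push and grip.
It fails at once if the blue or the white punch was pulled or knocked out of place (distance of any of blue_punch_mid, white_punch_mid from where it was at the start of the episode above 0.03 m).
It fails at once if the mallet was pushed away (distance of mallet_head from where it was at the start of the episode above 0.04 m).
It also fails if it takes over 54 s, if anything falls off the work surface, if the arm or the gripper's body presses on something with over 40 N, if the wrist force passes 120 N, or if a joint passes its speed limit or range.

## Working session

There is one attempt and no reset: what is moved stays moved. The work goes in short steps, each a Python script; the robot and the scene stay as the last script left them, time stands still between calls to the robot, and variables do not carry over. Pictures are saved under pics/ and viewed, and the job is handed in when it is done.

```bash
mkdir -p pics; python3 - <<'E'
from bench import ctrl
import cv2,numpy as np
np.set_printoptions(precision=4,suppress=True)
for n in ["scene","top","wrist"]:
    im=ctrl.read_camera(n); cv2.imwrite(f"pics/a_{n}.png",im)
    print(n,ctrl.camera_params(n))
print(ctrl.current_eef_rot(),ctrl.current_t())
E
```

```text
scene {'fx': 551.5149817328721, 'fy': 551.5149817328721, 'cx': 321.23580238756983, 'cy': 238.61204634702264, 'pose': array([[-0.2306, -0.6295,  0.742 ,  1.2023],
       [ 0.9729, -0.1347,  0.1881,  0.1436],
       [-0.0184,  0.7653,  0.6435,  0.6761],
       [ 0.    ,  0.    ,  0.    ,  1.    ]])}
top {'fx': 455.3746423233105, 'fy': 455.3746423233105, 'cx': 309.64942254183836, 'cy': 239.99510019763676, 'pose': array([[-0.0581,  0.9749, -0.2151,  0.3383],
       [-0.9983, -0.0569,  0.0115, -0.0045],
       [-0.001 ,  0.2154,  0.9765,  0.7877],
       [ 0.    ,  0.    ,  0.    ,  1.    ]])}
wrist {'fx': 338.27409693811273, 'fy': 338.27409693811273, 'cx': 321.33231716300304, 'cy': 241.12985074662348, 'T_tool_cam': array([[ 1.    , -0.0015, -0.0007, -0.0002],
       [-0.0003,  0.2658, -0.964 , -0.1708],
       [ 0.0017,  0.964 ,  0.2658,  0.0743],
       [ 0.    ,  0.    ,  0.    ,  1.    ]])}
[[ 0.2934 -0.0002  0.956 ]
 [-0.956   0.0009  0.2934]
 [-0.0009 -1.      0.0001]] 0.15
```

View pics/a_scene.png

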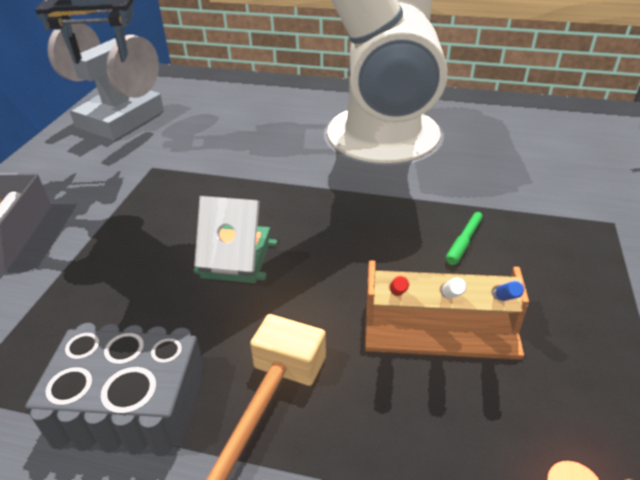

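View pics/a_top.png

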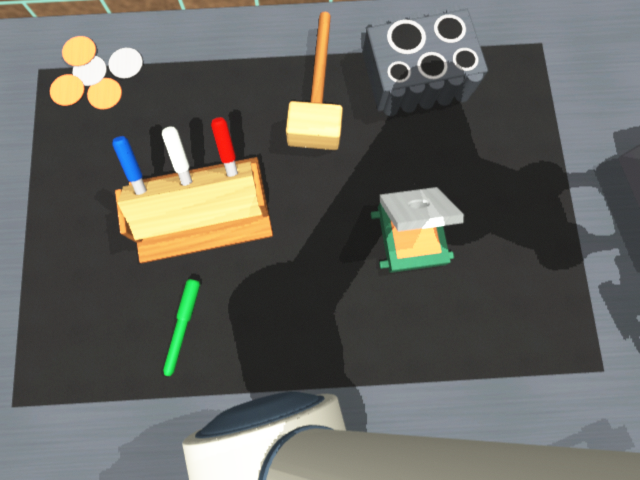

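View pics/a_wrist.png

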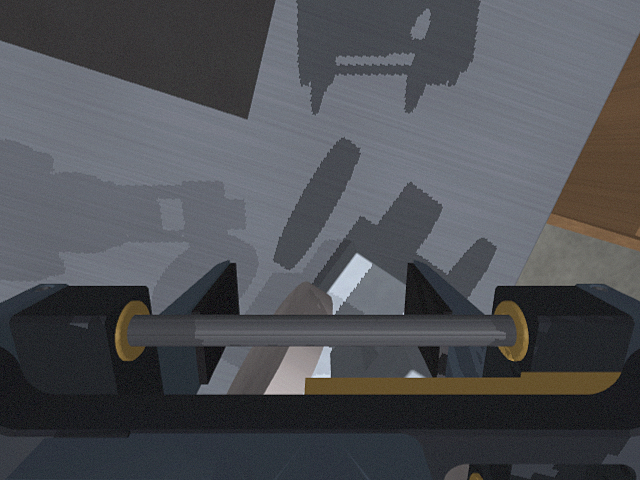

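```bash
python3 - <<'E'
import cv2,numpy as np
t=cv2.imread("pics/a_top.png");s=cv2.imread("pics/a_scene.png")
def z(im,x,y,w,h,k): return cv2.resize(im[y:y+h,x:x+w],None,fx=k,fy=k,interpolation=cv2.INTER_CUBIC)
cv2.imwrite("pics/b_die_top.png",z(t,360,175,120,100,6))
cv2.imwrite("pics/b_die_scene.png",z(s,180,185,110,100,6))
cv2.imwrite("pics/b_rack_top.png",z(t,105,105,180,165,4))
cv2.imwrite("pics/b_rack_scene.png",z(s,350,250,190,115,4))
E
```

```text
(no output)
```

View pics/b_die_top.png

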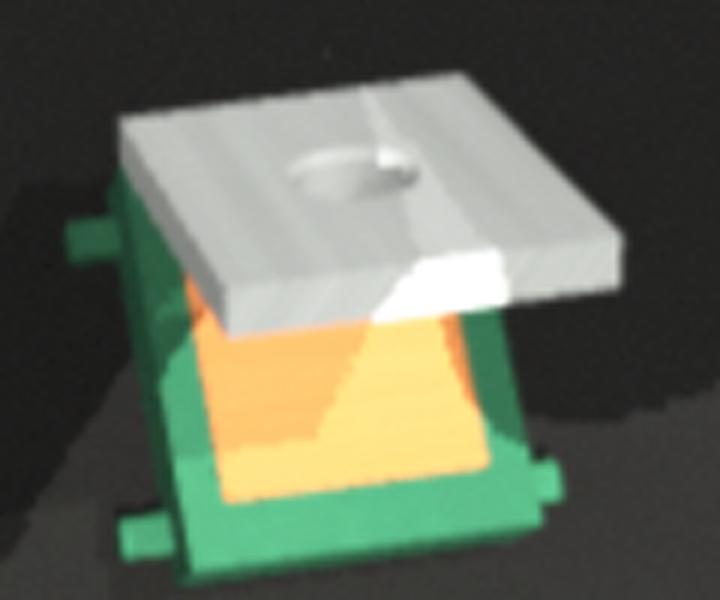

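View pics/b_die_scene.png

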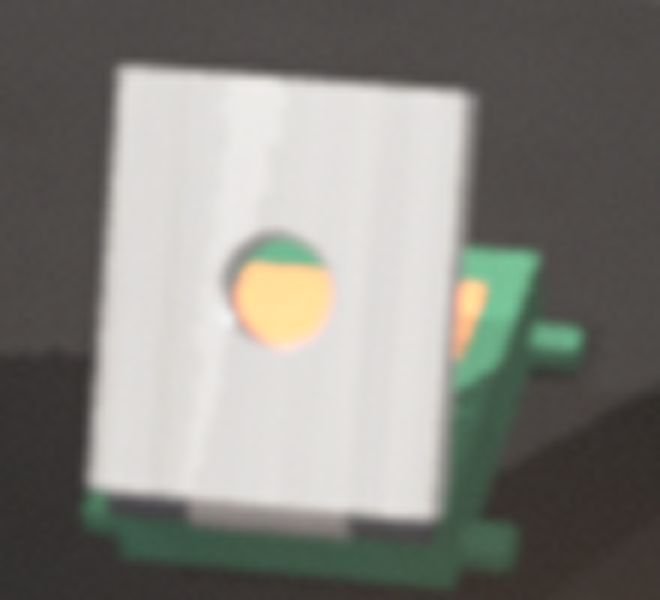

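View pics/b_rack_top.png

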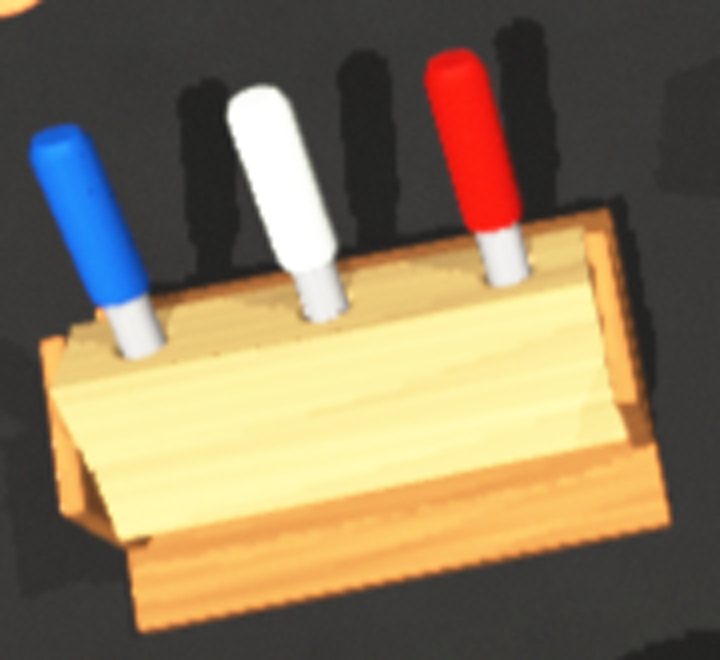

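View pics/b_rack_scene.png

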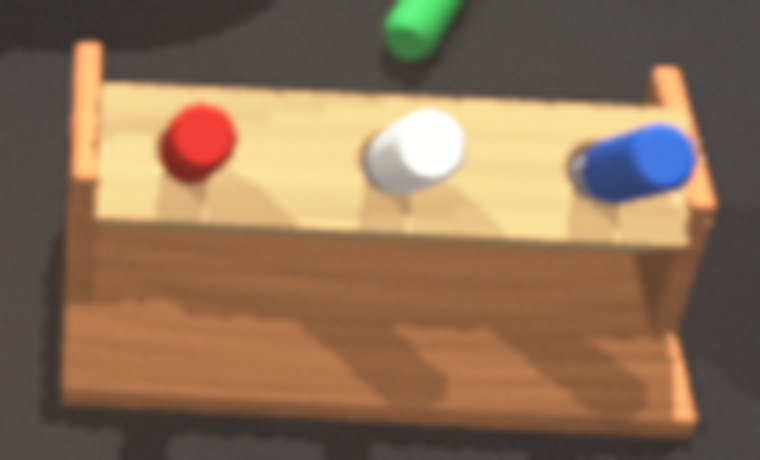

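```bash
cat > h.py <<'E'
import numpy as np,cv2
from bench import ctrl
np.set_printoptions(precision=4,suppress=True)
def ray(n,px,pose=None):
    p=ctrl.camera_params(n)
    T=p["pose"] if pose is None else pose
    d=np.array([(px[0]-p["cx"])/p["fx"],-(px[1]-p["cy"])/p["fy"],-1.])
    d=T[:3,:3]@d
    return T[:3,3],d/np.linalg.norm(d)
def onz(n,px,z,pose=None):
    o,d=ray(n,px,pose); return o+d*(z-o[2])/d[2]
def tri(*rays):
    A=np.zeros((3,3));b=np.zeros(3)
    for o,d in rays:
        P=np.eye(3)-np.outer(d,d);A+=P;b+=P@o
    x=np.linalg.solve(A,b)
    return x,max(np.linalg.norm((np.eye(3)-np.outer(d,d))@(x-o)) for o,d in rays)
def proj(n,X,pose=None):
    p=ctrl.camera_params(n);T=p["pose"] if pose is None else pose
    c=T[:3,:3].T@(np.asarray(X)-T[:3,3])
    return np.array([p["cx"]-p["fx"]*c[0]/c[2],p["cy"]+p["fy"]*c[1]/c[2]])
def cr(u,v,x0,y0,k): return (x0+(u+.5)/k-.5,y0+(v+.5)/k-.5)
E
python3 - <<'E'
from h import *
dt=lambda u,v:ray("top",cr(u,v,360,175,6)); ds=lambda u,v:ray("scene",cr(u,v,180,185,6))
for n,a,b in [("freeL(+y)",(228,288),(475,93)),("freeR",(622,237),(118,65)),("hingeL",(120,118),(440,522)),("hingeR",(463,72),(88,488))]:
    print(n,tri(dt(*a),ds(*b)))
for uv in [(190,570),(543,522)]: print("lowfront",onz("top",cr(*uv,360,175,6),.03))
rt=lambda u,v:ray("top",cr(u,v,105,105,4)); rs=lambda u,v:ray("scene",cr(u,v,350,250,4))
for n,a,b in [("red",(455,66),(201,136)),("white",(258,102),(435,145)),("blue",(58,140),(662,157))]:
    print(n,tri(rt(*a),rs(*b)))
for uv in [(508,272),(325,308),(142,346)]: print("mouth",onz("top",cr(*uv,105,105,4),.087))
E
```

```text
freeL(+y) (array([ 0.5008, -0.1423,  0.1334]), np.float64(0.0017581733875499002))
freeR (array([ 0.5087, -0.2436,  0.1331]), np.float64(0.0004668162546214277))
hingeL (array([ 0.5761, -0.1365,  0.0396]), np.float64(0.001618476006589471))
hingeR (array([ 0.5843, -0.2375,  0.04  ]), np.float64(0.00027197957839278754))
lowfront [ 0.4464 -0.1473  0.03  ]
lowfront [ 0.4542 -0.2476  0.03  ]
red (array([0.6696, 0.1152, 0.1543]), np.float64(0.00016694922631541102))
white (array([0.6587, 0.1902, 0.1552]), np.float64(0.001163421451520981))
blue (array([0.6479, 0.2639, 0.1549]), np.float64(0.00014615032573773472))
mouth [0.6123 0.1076 0.087 ]
mouth [0.6011 0.182  0.087 ]
mouth [0.5893 0.2558 0.087 ]
```

```bash
cat >> h.py <<'E'
XH=np.array([.997,.0798,0]);XH/=np.linalg.norm(XH);YH=np.array([-XH[1],XH[0],0])
H=np.array([.5697,-.1879,.03]);HOLE=H-.06*XH+[0,0,.014]
XR=np.array([.9895,.1444,0]);XR/=np.linalg.norm(XR);YR=np.array([-XR[1],XR[0],0])
A=.644*XR+np.array([0,0,.765]);A/=np.linalg.norm(A)
END=np.array([.670,.1155,.1553]);MID=END-.08*A
def ori(fwd,th):
    f=np.array([fwd[0],fwd[1],0]);f/=np.linalg.norm(f)
    x=np.array([f[1],-f[0],0]); y=np.sin(th)*f-np.cos(th)*np.array([0,0,1.])
    return np.column_stack([x,y,np.cross(x,y)])
E
python3 - <<'E'
from h import *
d=np.pi/180
print(MID,HOLE)
for th in (0,10,20,30,40,50):
    R=ori(XR,th*d);g=MID+.036*A
    out=[]
    for dist in (0,.08): # along axis
        q=ctrl.ik(g+.019*R[:,1]+dist*A,R);out.append(q is not None)
    q=ctrl.ik(g+.019*R[:,1]-.1*R[:,1],R);out.append(q is not None)
    fin=[]
    for yaw in (-60,-40,-20,0,20):
        f=[np.cos(yaw*d),np.sin(yaw*d)];R2=ori(f,th*d+np.arctan2(.644,.765))
        q=ctrl.ik(HOLE+[0,0,.04+.116]+.019*R2[:,1],R2);fin.append(None if q is None else np.round(q))
    print(th,out,fin)
for q in (1.2,.9,0):
    R=ori(XH,0);c=H+.094*XH*-np.cos(q)+[0,0,.094*np.sin(q)]
    print(ctrl.ik(c,R), ctrl.current_q())
E
```

```text
[0.619  0.1081 0.0941] [ 0.5099 -0.1927  0.044 ]
0 [True, True, True] [array([  -9.,   21.,  115.,  -64.,   33., -167.]), None, array([-32.,  17., 124.,  92.,   7., -11.]), array([-43.,  18., 121.,  72.,  27., -16.]), array([-49.,  21., 114.,  58.,  45., -22.])]
10 [True, True, True] [None, array([ -16.,   23.,  129.,  225.,   26., -116.]), array([-33.,  22., 132., 156.,  25., -76.]), array([-48.,  23., 128., 104.,  36., -52.]), array([-55.,  25., 119.,  74.,  50., -43.])]
20 [True, True, True] [None, array([-13.,  31., 136., 211.,  48., -98.]), array([-35.,  32., 141., 164.,  53., -88.]), array([-53.,  31., 135., 119.,  52., -76.]), array([-60.,  32., 123.,  85.,  59., -61.])]
30 [True, True, True] [array([   3.,   40.,  127.,  248.,   65., -103.]), array([-11.,  44., 141., 208.,  75., -87.]), array([-37.,  50., 148., 164.,  88., -95.]), array([-57.,  43., 140., 124.,  72., -93.]), array([-64.,  40., 126.,  91.,  69., -74.])]
40 [True, True, False] [array([  5.,  49., 128., 246.,  79., -93.]), array([ -9.,  59., 144., 211., 100., -78.]), None, array([ -60.,   58.,  143.,  122.,   91., -108.]), array([-66.,  49., 127.,  93.,  80., -86.])]
50 [True, True, True] [array([  6.,  58., 128., 246.,  92., -85.]), array([ -9.,  72., 144., 217., 120., -70.]), None, array([ -61.,   70.,  143.,  115.,  105., -119.]), array([-67.,  58., 126.,  93.,  90., -94.])]
[-25.6017  30.2009  91.46    -0.      58.3391  59.8221] [-78.408   28.3074  77.1149   0.0005  74.6284  -5.4726]
[-26.8922  29.8537  95.3435  -0.      54.8029  58.5316] [-78.408   28.3074  77.1149   0.0005  74.6284  -5.4726]
[-28.9699  34.7856 103.0562  -0.      42.1583  56.4539] [-78.408   28.3074  77.1149   0.0005  74.6284  -5.4726]
```

```bash
python3 - <<'E'
from h import *
d=np.pi/180
for th in (0,10,20,30):
    R=ori(XR,th*d);g=MID+.036*A
    print(th,"grasp",np.round(ctrl.ik(g+.019*R[:,1],R)),"pre",np.round(ctrl.ik(g-.081*R[:,1],R)),"up",np.round(ctrl.ik(g+.019*R[:,1]+.11*A,R)))
    for yaw in (-100,-80,20,40,60,80,100):
        f=[np.cos(yaw*d),np.sin(yaw*d)];R2=ori(f,th*d+np.arctan2(.644,.765))
        q=ctrl.ik(HOLE+[0,0,.04+.116]+.019*R2[:,1],R2);print("   ",yaw,None if q is None else np.round(q))
E
```

```text
0 grasp [ 5. 37. 80. -0. 63. 86.] pre [ 5. 31. 74. -0. 75. 86.] up [ 5. 38. 63. -0. 79. 87.]
    -100 [  -4.   30.   95.  -44.   67. -152.]
    -80 [  -5.   25.  106.  -53.   51. -160.]
    20 [-49.  21. 114.  58.  45. -22.]
    40 [-51.  26. 105.  48.  61. -29.]
    60 [-49.  30.  95.  39.  75. -37.]
    80 [-46.  35.  84.  31.  88. -45.]
    100 [-41.  39.  75.  24.  98. -55.]
10 grasp [ 4. 33. 89.  1. 48. 85.] pre [ 4. 25. 85.  1. 59. 85.] up [ 5. 33. 73.  1. 64. 86.]
    -100 [  -0.   34.   96.  -53.   72. -143.]
    -80 [  -0.   29.  108.  -66.   56. -144.]
    20 [-55.  25. 119.  74.  50. -43.]
    40 [-56.  30. 107.  57.  66. -42.]
    60 [-53.  34.  95.  46.  80. -44.]
    80 [-49.  39.  83.  37.  94. -49.]
    100 [-44.  44.  72.  28. 106. -56.]
20 grasp [ 4. 31. 98.  3. 31. 83.] pre [ 3. 21. 97.  2. 42. 84.] up [ 4. 30. 83.  2. 48. 85.]
    -100 [   3.   39.   96.  -60.   78. -135.]
    -80 None
    20 [-60.  32. 123.  85.  59. -61.]
    40 [-60.  35. 109.  64.  72. -52.]
    60 [-56.  39.  95.  51.  86. -50.]
    80 [-51.  44.  81.  41. 100. -52.]
    100 [-45.  49.  69.  33. 113. -57.]
30 grasp [  3.  30. 106.  11.  14.  75.] pre [  3.  19. 108.   7.  24.  79.] up [ 4. 27. 92.  4. 31. 83.]
    -100 [   6.   44.   96.  -65.   84. -128.]
    -80 None
    20 [-64.  40. 126.  91.  69. -74.]
    40 [-63.  41. 110.  69.  79. -61.]
    60 [-59.  45.  95.  56.  92. -55.]
    80 [-53.  49.  80.  46. 106. -54.]
    100 [-46.  54.  67.  37. 120. -56.]
```

```bash
python3 - <<'E'
from h import *
ctrl.command_gripper(0.0)
R=ori(XH,0)
Z=np.array([0,0,1.])
def P(q,r=.108): return H+r*(-np.cos(q)*XH+np.sin(q)*Z)+.014*(np.sin(q)*XH+np.cos(q)*Z)+.016*XH
p=P(1.1)
ctrl.goto([p[0],p[1],.27],R)
ctrl.move_l(p,vel=.15)
print(ctrl.current_t(),ctrl.current_contact_force())
for q in np.linspace(.95,.05,7):
    ctrl.move_l(P(q),vel=.12); print(round(q,2),ctrl.current_contact_force())
e=P(0)-[0,0,.006]
print(ctrl.move_l(e,vel=.04,contact_N=15))
print(ctrl.current_t(),ctrl.current_contact_force(),ctrl.current_tool_pos())
E
```

```text
4.5667 [-0.6405  0.3942  0.0508]
0.95 [-0.5994  0.4214  0.5167]
0.8 [0.3811 0.022  0.2001]
0.65 [-0.3975  0.8277  0.1869]
0.5 [-0.609   0.3965  0.2186]
0.35 [ 0.1458 -0.9627 -0.8388]
0.2 [0.5744 0.8403 0.101 ]
0.05 [ 0.0329 -0.7312  0.4298]
True
6.8083 [-0.752   1.9401 14.7673] [ 0.4792 -0.1956  0.0442]
```

```bash
python3 - <<'E'
from h import *
ctrl.sleep(.4)
p=ctrl.current_tool_pos()
ctrl.move_l(p+[0,0,.2],vel=.25)
d=np.pi/180
R=ori(XR,15*d);g=MID+.036*A
ctrl.command_gripper(.62)
ctrl.goto(g-.11*R[:,1]+.0*A+[0,0,.0],R)
t=ctrl.read_camera("top");s=ctrl.read_camera("scene");w=ctrl.read_camera("wrist")
cv2.imwrite("pics/c_top.png",t);cv2.imwrite("pics/c_scene.png",s);cv2.imwrite("pics/c_wrist.png",w)
cv2.imwrite("pics/c_die.png",cv2.resize(t[175:275,360:480],None,fx=6,fy=6,interpolation=cv2.INTER_CUBIC))
print(ctrl.current_t(),ctrl.current_grip_width(),ctrl.current_tool_pos(),g-.11*R[:,1])
E
```

```text
10.5167 0.6202728021105945 [0.614  0.1061 0.228 ] [0.6138 0.1073 0.2279]
```

View pics/c_die.png

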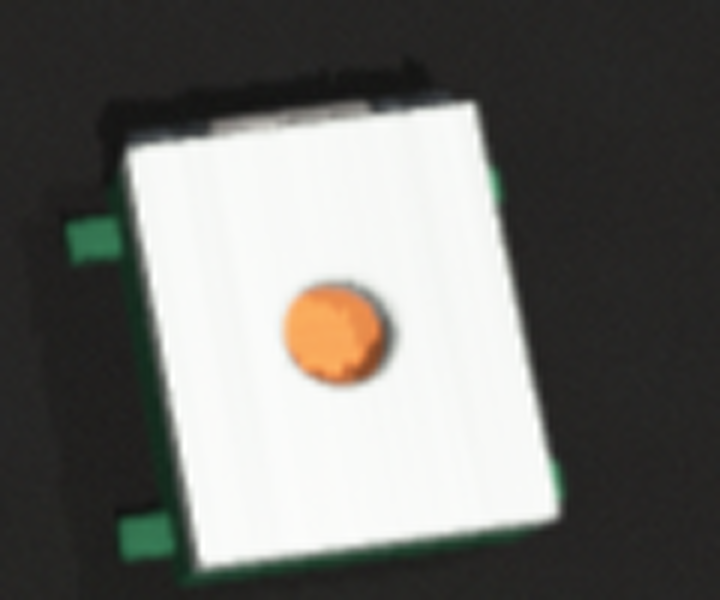

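View pics/c_scene.png

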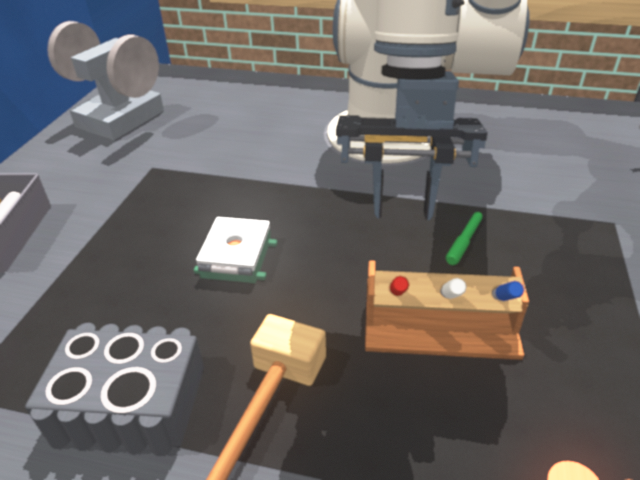

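View pics/c_wrist.png

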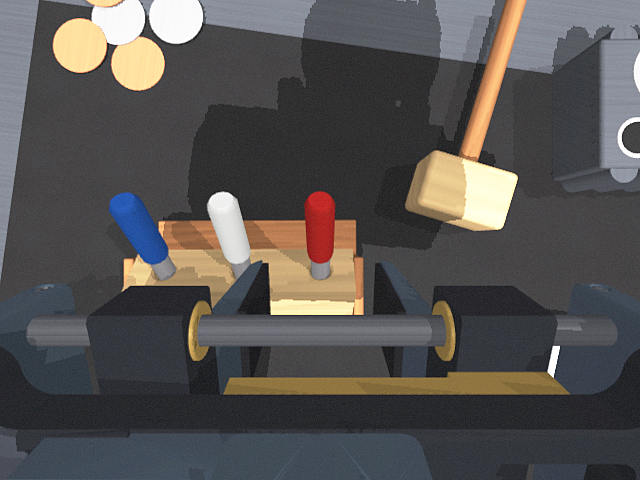

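```bash
python3 - <<'E'
from h import *
print("hole",onz("top",cr(339,333,360,175,6),.044),HOLE)
c=[onz("top",cr(u,v,360,175,6),.044) for u,v in [(127,150),(475,103),(558,518),(200,570)]]
print("lid centre",np.mean(c,0), np.linalg.norm(c[0]-c[3]),np.linalg.norm(c[0]-c[1]))
d=np.pi/180
R=ori(XR,15*d);g=MID+.036*A
print(ctrl.move_l(g+.019*R[:,1],vel=.1,contact_N=12))
print(ctrl.current_tool_pos(),g+.019*R[:,1],ctrl.current_contact_force())
ctrl.command_gripper(0.)
ctrl.sleep(.2)
print(ctrl.current_t(),ctrl.current_grip_width()*91,ctrl.current_contact_force(),ctrl.current_wrist_torque())
w=ctrl.read_camera("wrist");cv2.imwrite("pics/d_wrist.png",w)
s=ctrl.read_camera("scene");cv2.imwrite("pics/d_scene.png",cv2.resize(s[180:380,330:550],None,fx=3.5,fy=3))
E
```

```text
hole [ 0.5087 -0.1928  0.044 ] [ 0.5099 -0.1927  0.044 ]
lid centre [ 0.5091 -0.193   0.044 ] 0.12159429795170494 0.10072383541932818
False
[0.6471 0.1121 0.1039] [0.6468 0.1121 0.1033] [ 0.4769 -0.4554 -0.1187]
12.7667 23.375448641189543 [ 0.4049 -0.7628  0.7483] [-0.071   0.1203  0.013 ]
```

View pics/d_wrist.png

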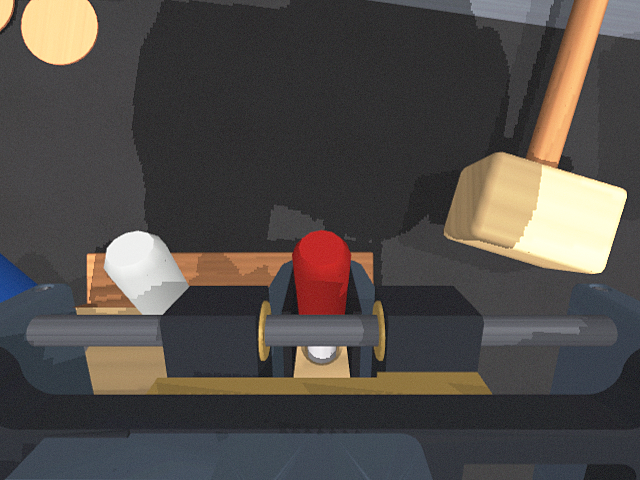

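View pics/d_scene.png

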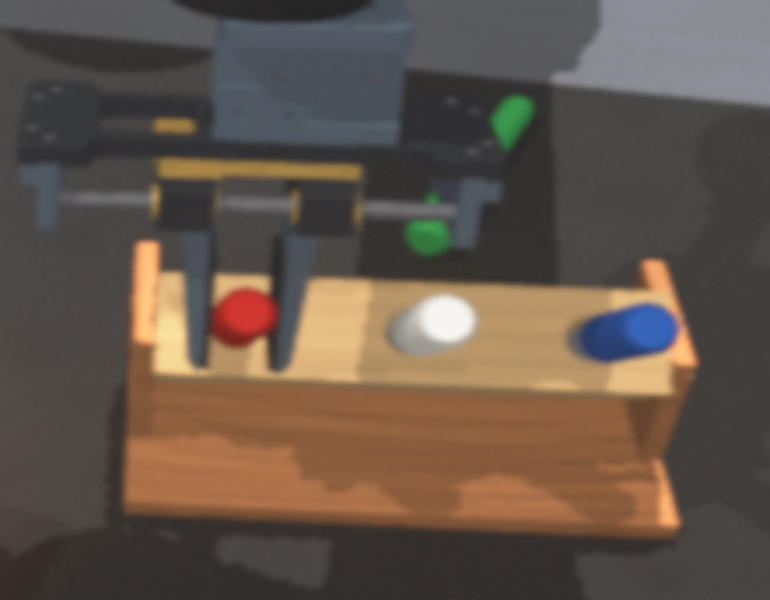

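Gripped (23.4 mm matches the red grip). I'll draw it along its axis now.

```bash
python3 - <<'E'
from h import *
p=ctrl.current_tool_pos()
ctrl.move_l(p+.12*A,vel=.07)
print(ctrl.current_t(),ctrl.current_grip_width()*91,ctrl.current_contact_force(),ctrl.current_tool_pos())
ctrl.sleep(.2)
d=np.pi/180
R0=ctrl.current_eef_rot()
s=ctrl.read_camera("scene");t=ctrl.read_camera("top")
cv2.imwrite("pics/e_scene.png",s);cv2.imwrite("pics/e_top.png",t)
# plan final
R2=[(y,ctrl.ik(np.array([.5088,-.1928,.044])+[0,0,.2],ori([np.cos(y*d),np.sin(y*d)],15*d+.7))) for y in(30,60,80)]
for r in R2: print(r)
E
```

```text
14.7333 23.513885491171827 [-0.0653 -0.7072 -2.6592] [0.723  0.1233 0.1948]
(30, array([-60.6297,  23.5032, 112.4137,  63.7509,  66.131 , -40.4722]))
(60, array([-56.5605,  32.4404,  91.9772,  47.2073,  88.8093, -42.4355]))
(80, array([-51.3326,  38.3189,  78.5881,  39.1964, 102.9547, -46.6   ]))
```

View pics/e_scene.png

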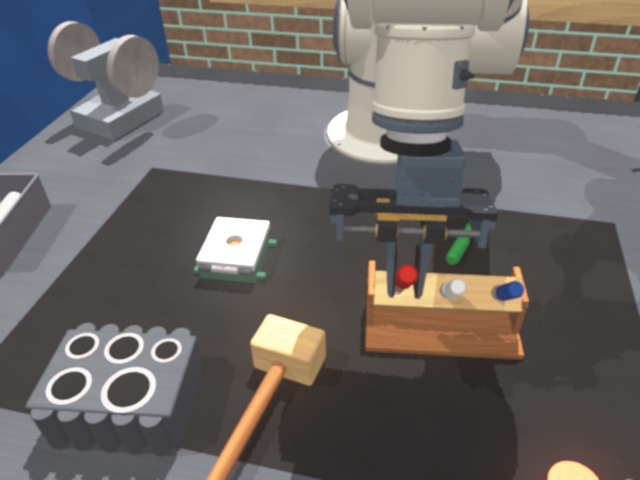

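View pics/e_top.png

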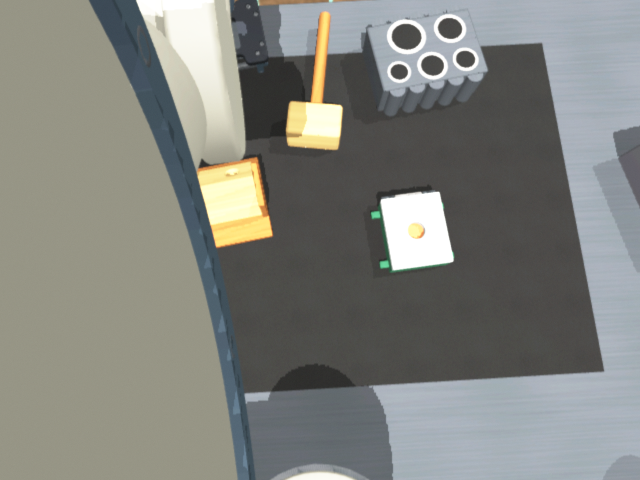

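```bash
cat > plan.py <<'E'
from h import *
from scipy.spatial.transform import Rotation as Ro, Slerp
d=np.pi/180
HO=np.array([.5088,-.1928,.044])
YAW=60
def fin(yaw,tipz): 
    R=ori([np.cos(yaw*d),np.sin(yaw*d)],15*d+.70)
    return HO+[0,0,tipz-.044+.116]+.019*R[:,1],R
E
python3 - <<'E'
from plan import *
p0=np.array([.60,.10,.36]);R0=ori(XR,15*d)
p1,R1=fin(YAW,.25)
yaw0=np.degrees(np.arctan2(XR[1],XR[0]))
print(p1)
for s in np.linspace(0,1,9):
    R=ori([np.cos((yaw0+s*(YAW-yaw0))*d),np.sin((yaw0+s*(YAW-yaw0))*d)],15*d+.7*s)
    q=ctrl.ik(p0+s*(p1-p0),R); print(round(s,2),None if q is None else np.round(q,1))
E
```

```text
[ 0.5166 -0.1793  0.3551]
0.0 [ 3.  13.1 79.8  1.4 72.2 84.5]
0.12 [-3.1  9.6 86.   6.6 65.5 70.4]
0.25 [-10.9   7.   91.1  14.9  61.2  53.1]
0.38 [-20.    5.9  94.8  25.2  60.6  33.4]
0.5 [-29.6   6.6  96.7  34.9  64.2  14.2]
0.62 [-38.5   9.2  96.8  42.   70.9  -2.3]
0.75 [-45.8  13.3  94.9  46.   79.2 -15. ]
0.88 [-51.3  18.5  91.2  47.9  88.2 -24.4]
1.0 [-55.1  24.3  86.   48.5  97.4 -31.1]
```

```bash
python3 - <<'E'
from plan import *
p0=np.array([.62,.105,.36]);R0=ori(XR,15*d)
ctrl.move_l(ctrl.current_tool_pos()+[0,0,.08],vel=.2)
ctrl.move_l(p0,vel=.25)
p1,R1=fin(YAW,.25)
yaw0=np.degrees(np.arctan2(XR[1],XR[0]))
for s in (.5,1):
    y=yaw0+s*(YAW-yaw0)
    ctrl.goto(p0+s*(p1-p0),ori([np.cos(y*d),np.sin(y*d)],15*d+.7*s))
ctrl.sleep(.3)
print(ctrl.current_t(),ctrl.current_grip_width()*91,ctrl.current_tool_pos(),p1)
for n in("scene","top","wrist"): cv2.imwrite(f"pics/f_{n}.png",ctrl.read_camera(n))
E
```

```text
18.55 23.313106215975395 [ 0.5168 -0.1783  0.3555] [ 0.5166 -0.1793  0.3551]
```

View pics/f_scene.png

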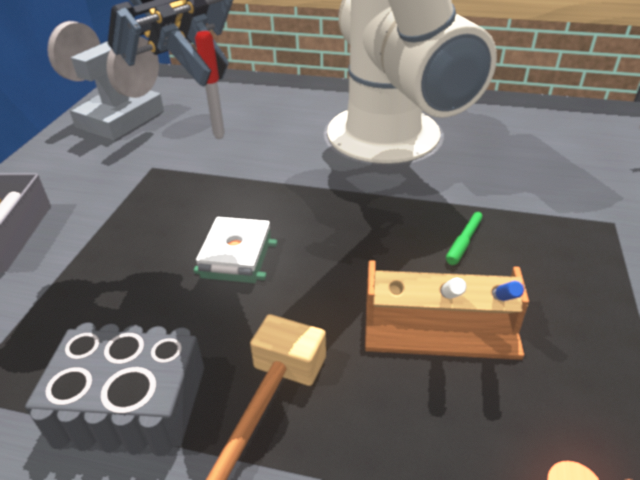

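View pics/f_top.png

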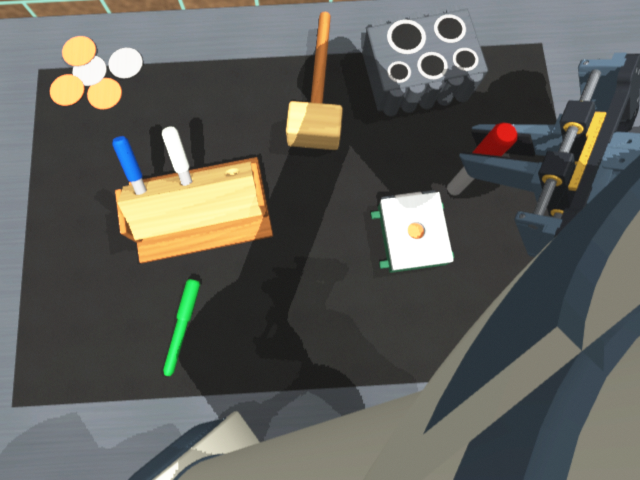

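View pics/f_wrist.png

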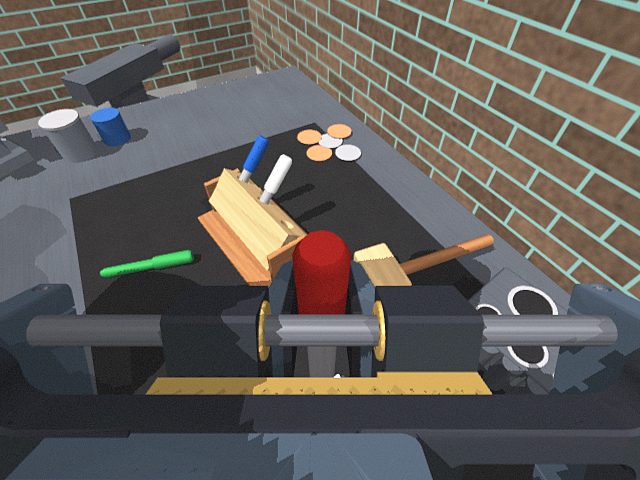

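```bash
python3 - <<'E'
from plan import *
s=cv2.imread("pics/f_scene.png");t=cv2.imread("pics/f_top.png")
cv2.imwrite("pics/g_s.png",cv2.resize(s[15:155,160:270],None,fx=4,fy=4,interpolation=cv2.INTER_CUBIC))
cv2.imwrite("pics/g_t.png",cv2.resize(t[105:205,430:550],None,fx=5,fy=5,interpolation=cv2.INTER_CUBIC))
for n in("scene","top"): print(n,proj(n,[.509,-.192,.2505]),proj(n,[.509,-.192,.4105]))
E
```

```text
scene [218.3568 137.5791] [202.0342  33.4586]
top [453.3228 190.3945] [508.2578 132.8346]
```

View pics/g_s.png

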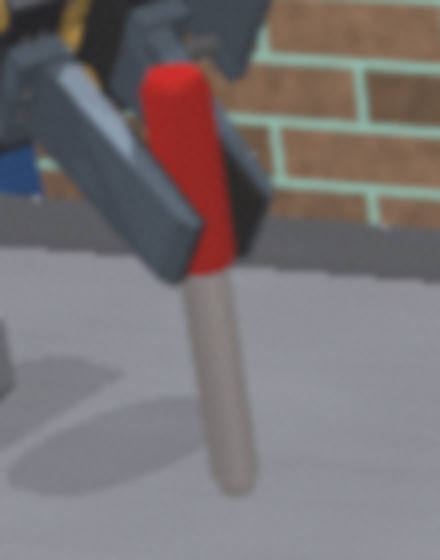

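View pics/g_t.png

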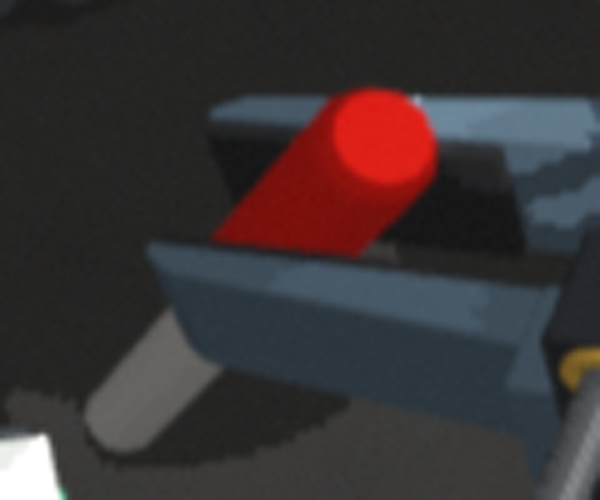

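```bash
python3 - <<'E'
from plan import *
a,ra=tri(ray("scene",cr(177,84,160,15,4)),ray("top",cr(384,138,430,105,5)))
b,rb=tri(ray("scene",cr(236,485,160,15,4)),ray("top",cr(118,422,430,105,5)))
print(a,ra,b,rb,a-b)
p1,R1=fin(YAW,.25);p,R=fin(YAW,.082)
ctrl.move_l(p,vel=.1)
ctrl.sleep(.4)
print(ctrl.current_t(),ctrl.current_tool_pos(),p,np.abs(ctrl.current_eef_rot()-R).max(),ctrl.current_contact_force())
for n in("scene","top"): cv2.imwrite(f"pics/h_{n}.png",ctrl.read_camera(n))
s=cv2.imread("pics/h_scene.png");t=cv2.imread("pics/h_top.png")
cv2.imwrite("pics/h_s.png",cv2.resize(s[120:290,170:310],None,fx=4,fy=3.5)[:595]);
cv2.imwrite("pics/h_t.png",cv2.resize(t[150:280,360:520],None,fx=4,fy=4,interpolation=cv2.INTER_CUBIC))
for n in("scene","top"): print(n,proj(n,[.509,-.192,.082]),proj(n,[.509,-.192,.242]))
E
```

```text
[ 0.5101 -0.1902  0.4086] 0.0010504969005086697 [ 0.5097 -0.1908  0.254 ] 3.7791761641683476e-05 [0.0004 0.0006 0.1546]
20.9333 [ 0.5166 -0.1793  0.1872] [ 0.5166 -0.1793  0.1871] 3.1839239464118386e-05 [-0.5023 -0.6869 -1.8493]
scene [231.761  223.0836] [219.1142 142.4106]
top [420.9607 224.303 ] [451.2442 192.5724]
```

View pics/h_s.png

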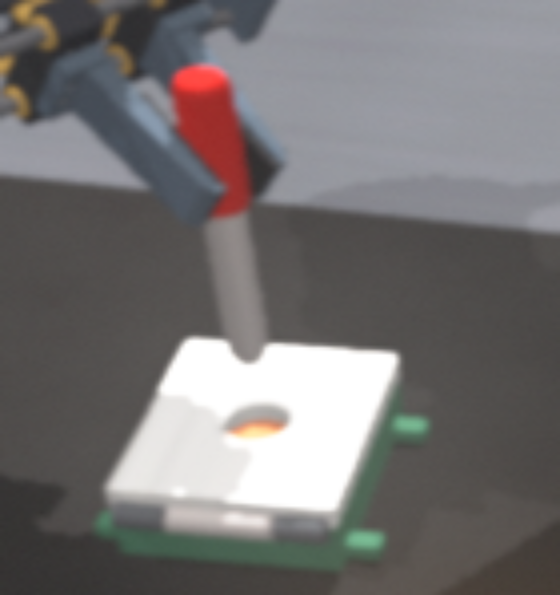

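View pics/h_t.png

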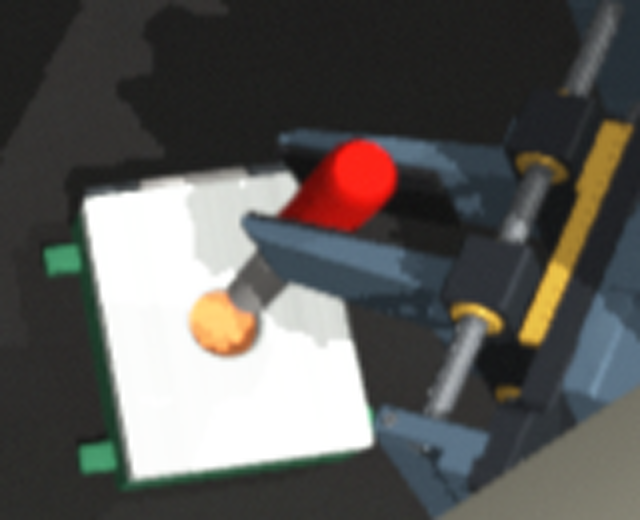

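```bash
python3 - <<'E'
from bench import ctrl
import numpy as np
print(np.abs(ctrl.current_dq()).max(),ctrl.current_grip_width()*91,ctrl.current_t())
ctrl.sign_off()
E
```

```text
0.09207211925313462 23.62231371158179 21.0333
the job is handed in; nothing more can be done
```

I closed the die, drew the red punch from the rack, turned it upright and held it over the die hole. I handed the job in at about 21 s of the 54 s allowed; sign-off reports no verdict.

- **Die:** I pushed the upper plate down until the contact force reached about 15 N with the fingertips at 44 mm, the closed height. The pictures since then show the plates flush.
- **Punch position:** The tip is about 38 mm above the plate. In both fixed cameras it sits within about 2 pixels (about 3 mm) of where it should be over the hole. I triangulated the punch just before lowering it, and it was upright to within about 0.01 rad.
- **Grip:** The fingers measured 23.6 mm on the 24 mm grip, and the arm was practically still, with no joint moving faster than 0.1 °/s.
- **Left alone:** The blue and white punches and the mallet looked unmoved in the pictures taken after the draw. I did not measure their positions again.

The force reading stayed near zero while the plate swung down, below the roughly 4 N the hinge should take. The plate did close, so I relied on the final 15 N contact and the pictures instead. No check failed.

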